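Snug the yerbera into its holder with the caged knob

ROBOT

A 6-joint arm with a two-finger parallel gripper is mounted at the origin on the work surface. World frame = base frame: x ahead of the robot, y to its left, z up, the work surface at z = 0. Lengths are in m, angles in rad, forces in N, time in s.
With the tool pointing down it reaches from about 0.275 to 0.775 m from the base axis. Payload 14.6 kg.
Tool frame: the origin (TCP) lies at the very end of the fingers, on their centre line; the grasp point (between the pads) lies 19 mm behind it; z points along the fingers, y is the direction in which the jaws open and shut (so a half turn about z gives the same grasp; the last joint's range is limited). The gripper opens to 85 mm and grips with 20 to 120 N. Pads are 22 mm wide; open, the fingers measure 114 mm over their backs; the gripper's body (76 mm by 85 mm) begins 54 mm behind the grasp point. The pads swing forward as they close: fully open they stand 13 mm farther back than shut.
Start: joints at [1.11, 0.263, -0.048, 1.259, 0, 1.415], TCP at [0.158, 0.501, 0.231] pointing down, gripper open.
Joint ranges: [-2.65, 2.65], [-0.89, 1.7], [-1.18, 1.37], [-2.13, 2.11], [-1.35, 1.29], [-3.14, 3.14]. Speed limits (rad/s): [1.89, 1.89, 2.57, 2.79, 3.14, 3.14].

INTERFACE

Orientations are given as a unit quaternion [w, x, y, z].
In Python, from station import observe, capture, job_done gives the robot as it stands.
- The arm moves only by the tool arm_command, never from a script. Its argument "moves" is a list that holds one entry, the list of rows, each a list of 7 numbers: the turn, a rotation vector about the tool's x, y, z in units of 10 degrees (1.0 is 10 degrees), then the shift along the tool's x, y, z in units of 50 mm (1.0 is 50 mm), then the closure, from 0 (fully open) to 1 (shut). A call has 1 to 10 rows; each row is the pose to reach, as a shift and turn from the pose commanded when the call began, along the tool's axes at that moment; what a row does not reach only later rows make up. A row lasts 1/8 s, in which the tool goes at most 62.5 mm and 10.7 degrees, less where a joint would pass 70% of its speed; a pose out of reach is approached as far as the arm can. A call with a gripper value outside its range is refused whole. The fingers move at their own pace and stop on an object; the grip force is fixed at half the most. Time passes only in rows, so rows that repeat a pose let the fingers close. It gives the time, the measured TCP pose, the force and the opening at its end, in the units of the state.
- observe(): the state, without advancing time (a new reading comes with each control period).
- capture(name): name is "scene" or "top" or "wrist"; returns a dict with "img" (480x640x3 uint8, red, green, blue), "K" (3x3 intrinsics, pixels), "D" ([k1, k2, p1, p2, k3] as OpenCV has them; the pictures are not rectified), "world_to_cam" (4x4, takes a point from world to camera coordinates). Camera axes: x right, y down, z forward; pixel columns grow to the right and rows downward; lengths in m; the calibration is good to about 2 mm. A picture is of the moment at which its call begins. There is no depth.
- job_done(): hands the job in, once; it reports no verdict.
The state is a dict: "t": time; "joint_pos": joint angles; "joint_velocities": joint speeds; "joint_efforts": joint torques, N m; "ee_pos": TCP position; "orientation": TCP orientation; "wrist_force": force on the tool from outside, world axes, zero at the start; "wrist_torque": the same for the moment, N m; "width": opening from 0.0 (shut) to 1.0 (fully open).
Only numpy, scipy, OpenCV 4.12 (cv2) and the standard library are available. Lean on these libraries where they do the work, as an engineer would, in place of code of your own. Each camera call takes 0.05 s, during which the arm holds its last target. There are 200 camera calls.

TASK

Stand the clear yerbera jar upright in its holder, between the rubber jaw and the wooden V-rest, and let go of it. Then reach in through the guard opening and turn the recessed knob clockwise until the jaw presses the jar firmly home against the rest at roughly 13 N: well over a light touch, yet never so hard (25 N) that the acrylic could crack. Do not lean on the guard, and leave everything else on the shelf where it stands.

Things in the scene. Friction and masses are not known exactly. Their poses are not given: they have to be found in the camera images.
- yerbera: the jar: upright cylinder 56 mm in diameter and 108 mm tall, clear acrylic body, grey twist cap of the same diameter over the top 25 mm (the cap is tight and part of the jar). Origin at the centre of its underside, z up. About 0.3 kg, stands loose on the shelf (surface z = 0) at the start.
- clamp: the jar holder's fixed birch block, 120 x 120 x 50 mm high. Origin at the centre of its underside on the shelf, z up; its -y axis points to the place of the jar. The block carries the knob, the guard and the jaw. Fixed to the shelf; place and yaw (up to 0.35 rad) vary.
- seat (a point): point on the shelf 150 mm from the block's centre along the block's -y: middle of the jar's place. A fixed birch V-rest (60 mm high) stands beyond it, its V open to the block; a jar touching both V faces has its axis within 3 mm of this point along the block's y, the amount varies and is not reported. Jaw-to-V play at the start is 6 to 16 mm; set the jar 6 mm from this point towards the block.
- jaw: rubber jaw pad 30 mm wide, 26 mm high, centre 35 mm above the shelf. Origin: centre of its flat face, which looks along the block's -y. Moves to -y 10 mm per radian of clockwise knob turn, through a spring of 8 N/mm: once the jar is against the V the pad stays and the force grows 0.08 N per milliradian. It holds when the knob is let go.
- knob_grip (a point): middle of the knob's bar grip, on its vertical axis, 68 mm above the shelf over the block's centre; turns with the knob. Bar 40 mm along x, 13 mm along y, from 56 to 80 mm high, on a round base 48 mm wide (top at 57 mm). Starts at 0 to 0.4 rad; clockwise from above tightens, snug after 0.7 to 2.0 rad. Friction 0.25 N m turning (either sign at rest), plus 0.010 N m per newton of clamping.
- guard: steel guard cage over the knob: plate 120 x 120 x 4 mm with a round opening of 90 mm centred over the knob, on four 10 mm corner posts with thin side bars at half height. Origin: centre of the plate's underside, 92 mm above the shelf; upper face at 96 mm, 16 mm over the knob's bar. Inside 100 mm wide. Push it with less than 12 N.
- mate: bystander: grey enamel cup, 74 mm across, 78 mm high, origin at the centre of its underside; leave in place
- tin: bystander: plain metal can, 62 mm across, 70 mm high, origin at the centre of its underside; leave in place
- saucer: bystander: blue ceramic saucer, 124 mm across, 16 mm high, origin at the centre of its underside; leave in place
- bombilla: bystander: polished metal straw lying along its x, about 180 mm long, 10 mm high, origin at the underside near its middle; leave in place
- flask: bystander: steel flask, 80 mm across, 200 mm high, origin at the centre of its underside; leave in place
- honey: bystander: amber glass jar, 60 mm across, 75 mm high, origin at the centre of its underside; leave in place
- teabox: bystander: cardboard box 70 x 110 x 60 mm, origin at the centre of its underside; leave in place
Not all that is in view belongs to the job. Leave any pink look-alike of the yerbera alone.

How it is judged:
By the outcome, as a careful person would: the job done as asked, in the order asked, and still so for the second after the job is handed in, with the robot touching nothing.
It also fails if it takes over 72 s, if anything falls off the work surface, if the arm or the gripper's body presses on something with over 40 N, if the wrist force passes 120 N, or if a joint passes its speed limit or range.

## Working session

There is one attempt and no reset: what is moved stays moved. The work goes in short steps, Python scripts to look and compute and a tool call to move; the robot and the scene stay as the last step left them, time stands still between calls to the robot, and variables do not carry over. Pictures are saved under pics/ and viewed, about 8 in all and at most 12, crops included, and the job is handed in when it is done.

Besides the shell and the picture viewer there is one more tool, called as name(argument=value, ...) on one line, values as JSON. arm_command: Moves the arm, as the interface text tells. Its arguments: {"type":"object","properties":{"moves":{"type":"array"}},"required":["moves"]}

```bash
mkdir -p pics && ls
cat > h.py <<'E'
import numpy as np, cv2, pickle
from scipy.spatial.transform import Rotation as R
from station import observe, capture, job_done
def snap(name, fn):
    c=capture(name); pickle.dump(c,open(f'pics/{fn}.pkl','wb'))
    cv2.imwrite(f'pics/{fn}.png',c['img'][:,:,::-1]); return c
def load(fn): return pickle.load(open(f'pics/{fn}.pkl','rb'))
def ray(c,u,v):
    p=cv2.undistortPoints(np.array([[[u,v]]],float),c['K'],np.array(c['D'],float))[0,0]
    T=np.array(c['world_to_cam']); d=T[:3,:3].T@np.array([p[0],p[1],1]); o=-T[:3,:3].T@T[:3,3]; return o,d
def onz(c,u,v,z):
    o,d=ray(c,u,v); return o+d*(z-o[2])/d[2]
def proj(c,P):
    T=np.array(c['world_to_cam']); r=cv2.Rodrigues(T[:3,:3])[0]
    return cv2.projectPoints(np.atleast_2d(np.array(P,float)),r,T[:3,3],c['K'],np.array(c['D'],float))[0][:,0]
def todo(P,yaw_y=None,o=None):
    """tool shift (units) to world TCP P, pointing down; yaw_y = world angle of tool y axis (mod pi)"""
    o=o or observe(); q=np.array(o['orientation']); r=R.from_quat(q[[1,2,3,0]])
    s=r.inv().apply(np.array(P)-np.array(o['ee_pos']))/0.05
    out=[s.round(3)]
    if yaw_y is not None:
        for k in (0,np.pi):
            a=yaw_y+k; y=np.array([np.cos(a),np.sin(a),0]); z=np.array([0,0,-1.]); x=np.cross(y,z)
            t=R.from_matrix(np.c_[x,y,z]); out.append((np.degrees((r.inv()*t).as_rotvec())/10).round(3))
    return out
E
python3 - <<'E'
from h import *
o=observe(); print(o)
a=snap('scene','s0')['img'];b=snap('top','t0')
for n in('s0','t0'):
    c=load(n);T=np.array(c['world_to_cam']);print(n,(-T[:3,:3].T@T[:3,3]).round(3),np.array(c['K'])[0,0])
E
```

```text
pics
{'t': 0.0, 'joint_pos': array([ 1.10971125e+00,  2.63551883e-01, -4.89543152e-02,  1.25941768e+00,
       -2.80892994e-05,  1.41552984e+00]), 'joint_velocities': array([-0.00168213, -0.00095534, -0.00063145,  0.00117659,  0.00112075,
       -0.0018299 ]), 'joint_efforts': array([-3.30256889e-04, -6.37612295e+01,  3.84562862e+01,  1.37194232e-02,
       -1.36328927e-04,  7.64023383e-06]), 'ee_pos': array([0.15792909, 0.50037874, 0.23080372]), 'orientation': array([-1.57621621e-04,  1.52314088e-01,  9.88331979e-01, -5.41474368e-04]), 'wrist_force': array([ 0.00815144,  0.24496736, -0.52121524]), 'wrist_torque': array([-0.0489606 , -0.02054222, -0.02553842]), 'width': 0.996203854401118}
s0 [1.174 0.58  0.91 ] 460.1962928788324
t0 [0.449 0.028 1.198] 561.1476190506662
```

View pics/s0.png

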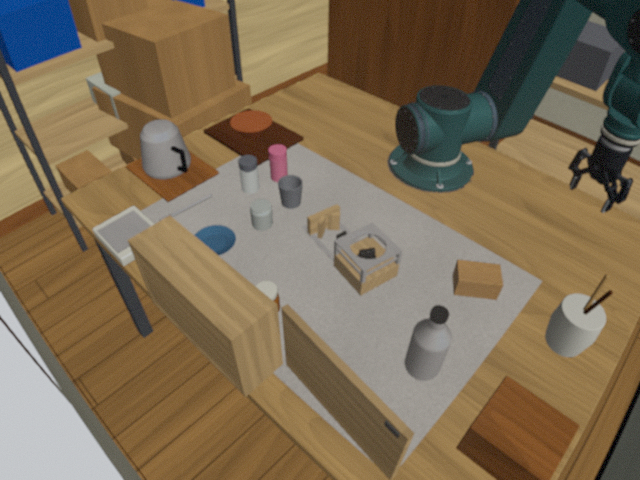

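View pics/t0.png

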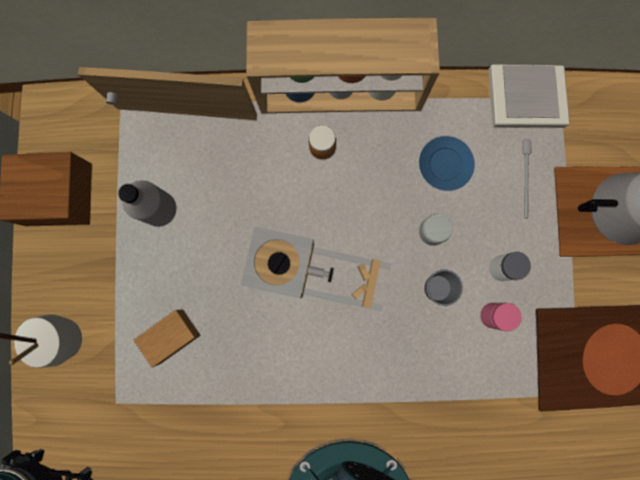

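Candidates for the jar: a clear body with a grey cap (top 511,266; scene 249,175), the pink look-alike (top 502,317), the grey cup (443,287) and the tin (436,229). I choose the clear, grey-capped one at (511,266) and check it in a crop, together with the clamp.

Run:
```python
from h import *
t=load('t0')['img'];s=load('s0')['img']
A=cv2.resize(t[220:315,235:395],None,fx=5,fy=5,interpolation=cv2.INTER_CUBIC) #800x475 ->trim
B=cv2.resize(t[240:290,480:540],None,fx=5,fy=5,interpolation=cv2.INTER_CUBIC)
C=np.zeros((600,800,3),np.uint8)
A=cv2.resize(t[222:312,235:395],(560,315),interpolation=cv2.INTER_CUBIC) #3.5x
C[:315,:560]=A
B=cv2.resize(t[245:290,485:535],(225*10//10,int(45*4.5)),interpolation=cv2.INTER_CUBIC) #4.5x
C[:B.shape[0],565:790]=B
D=cv2.resize(s[195:295,300:410],(308,280),interpolation=cv2.INTER_CUBIC) #2.8
C[320:600,:308]=D
E=cv2.resize(s[140:215,225:305],(298,280),interpolation=cv2.INTER_CUBIC)
C[320:600,320:618]=E
cv2.imwrite('pics/c1.png',C[:,:,::-1])
```

```text
(no output)
```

View pics/c1.png

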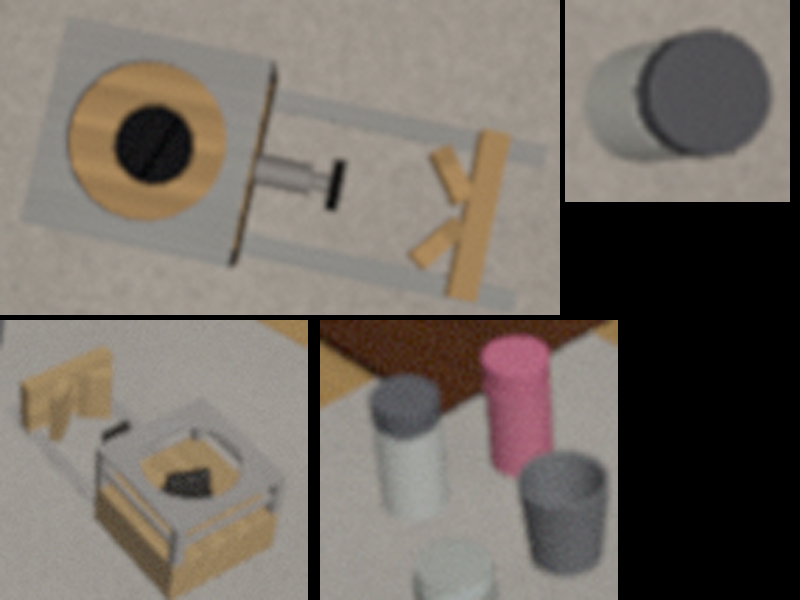

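The crop confirms the clear body with grey cap, cap centre at (516.1,265.4). The guard's corners and its opening (crop centre 147,140), the jaw (335,185) and the V-rest are clear too.

Run:
```python
from h import *
t=load('t0');s=load('s0')
f=lambda u,v:(235+u/3.5,222+v/3.5)
cor=np.array([onz(t,*f(*p),.096) for p in[(68,17),(275,62),(232,265),(22,220)]])
print(cor.round(4), cor.mean(0).round(4))
e=(cor[1]+cor[2]-cor[0]-cor[3])/2; print('-y dir',e, 'ang',np.arctan2(e[1],e[0]),np.linalg.norm(e))
print('hole',onz(t,*f(147,140),.096).round(4))
print('jaw',onz(t,*f(333,185),.048).round(4))
cl=cor.mean(0)[:2]; n=e[:2]/np.linalg.norm(e[:2])
# yaw using both edge directions
e2=(cor[0]+cor[1]-cor[2]-cor[3])/2; print('x dir ang',np.arctan2(e2[1],e2[0]))
print('seat',cl+n*.15)
j=onz(t,516.1,265.4,.108);print('jar',j)
u,v=225+(405-320)/3.725,140+(395-320)/3.733
print('jar scene',onz(s,u,v,.108), 'pred',proj(s,[*j[:2],.108]),(u,v))
print('mate', onz(t,441,285,.078),'pink',onz(t,505,317,.108),'tin',onz(t,434,229,.07))
P=cl+n*.144
for p in (j,): print(todo([j[0],j[1],.05], np.arctan2(e[1],e[0])))
print(n)
```

```text
[[0.5858 0.1812 0.096 ]
 [0.5579 0.0641 0.096 ]
 [0.4442 0.09   0.096 ]
 [0.4712 0.208  0.096 ]] [0.5148 0.1358 0.096 ]
-y dir [-0.02741151 -0.11757436  0.        ] ang -1.7998467421492073 0.12072746283873896
hole [0.5151 0.1369 0.096 ]
jaw [0.4897 0.0328 0.048 ]
x dir ang -0.22639284078060198
seat [ 0.48073017 -0.01026043]
jar [ 0.49850365 -0.33420525  0.108     ]
jar scene [ 0.49958485 -0.33635202  0.108     ] pred [[248.56401741 160.22703812]] (247.81879194630872, 160.09107956067507)
mate [ 0.46397895 -0.18866044  0.078     ] pink [ 0.39806183 -0.30766359  0.108     ] tin [ 0.57784855 -0.17990271  0.07      ]
[array([-11.521, -13.864,   3.63 ]), array([-1.000e-03,  9.000e-03,  1.756e+01]), array([-0.006, -0.001, -0.44 ])]
[-0.22705284 -0.97388244]
```

arm_command(moves=[[[0,0,-0.44,-6,-7,0.5,0],[0,0,-0.44,-6,-7,0.5,0],[0,0,-0.44,-6,-7,0.5,0],[0,0,-0.44,-6,-7,0.5,0],[0,0,-0.44,-6,-7,0.5,0],[0,0,-0.44,-11.5,-13.86,1,0],[0,0,-0.44,-11.5,-13.86,1,0],[0,0,-0.44,-11.5,-13.86,1,0],[0,0,-0.44,-11.5,-13.86,1,0],[0,0,-0.44,-11.5,-13.86,1,0]]])

```text
t: 1.35
ee_pos: [0.3895, -0.06, 0.1979]
orientation: [0.0, 0.114, 0.993, 0.0]
wrist_force: [1.2, -0.2, 0.8]
width: 1.0
```

Run:
```python
from h import *
o=observe();print(o['t'],o['ee_pos'],o['joint_pos'].round(2),todo([.4985,-.335,.18],-1.80))
```

```text
1.35 [ 0.38947911 -0.06002323  0.19786397] [-0.36  0.05 -0.4   1.11  0.   -0.13] [array([-3.374, -4.859,  0.358]), array([ 3.0000e-03, -1.0000e-03,  1.7998e+01]), array([ 0.   ,  0.002, -0.002])]
```

arm_command(moves=[[[0,0,0,-3.3,-4.8,0.3,0],[0,0,0,-3.3,-4.8,0.3,0],[0,0,0,-3.3,-4.8,0.3,0],[0,0,0,-3.3,-4.8,0.3,0],[0,0,0,-3.3,-4.8,0.3,0],[0,0,0,-3.3,-4.8,0.3,0],[0,0,0,-3.3,-4.8,0.3,0],[0,0,0,-3.3,-4.8,0.3,0]]])

```text
t: 2.35
ee_pos: [0.4953, -0.3281, 0.1833]
orientation: [0.0, 0.114, 0.993, -0.0]
wrist_force: [-0.1, 0.2, 0.1]
width: 1.006
```

Run:
```python
from h import *
w=snap('wrist','w1');o=observe();print(o['t'],o['ee_pos'],o['joint_pos'].round(2),todo([.4985,-.335,.07],-1.80))
print(proj(w,[[.4985,-.335,.108],[.4985,-.335,0],[.398,-.308,.108]]), o['wrist_force'])
```

```text
2.4 [ 0.49534118 -0.32812363  0.18332033] [-0.72  0.4   0.03  1.2   0.   -0.49] [array([-0.092, -0.12 ,  2.266]), array([-2.0000e-03, -1.0000e-03, -1.7994e+01]), array([-0.   ,  0.001,  0.006])]
[[307.60293811 262.97416596]
 [310.34524563 223.14256903]
 [312.73348907  92.36931969]] [-0.52995011 -0.23572173 -0.10069332]
```

View pics/w1.png

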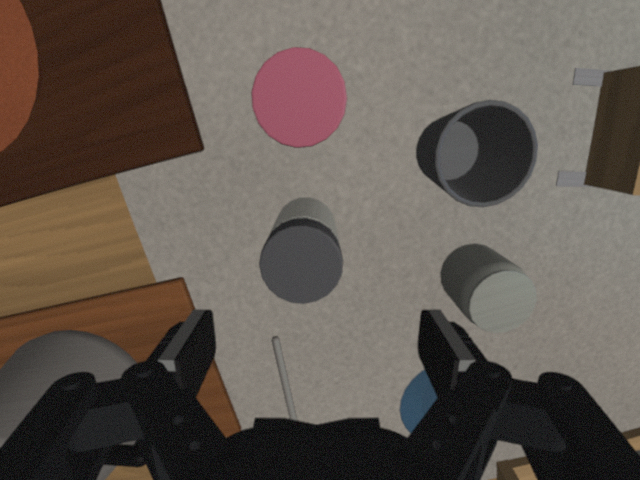

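The wrist view shows the clear jar's grey cap at (301,261), with the pink one at (299,97). That agrees with the estimate within a few mm, so I descend.

arm_command(moves=[[[0,0,0,-0.08,-0.16,0.6,0],[0,0,0,-0.08,-0.16,1.2,0],[0,0,0,-0.08,-0.16,1.8,0],[0,0,0,-0.08,-0.16,2.27,0],[0,0,0,-0.08,-0.16,2.27,0],[0,0,0,-0.08,-0.16,2.27,0.6],[0,0,0,-0.08,-0.16,2.27,0.6],[0,0,0,-0.08,-0.16,2.27,0.6],[0,0,0,-0.08,-0.16,2.27,0.6],[0,0,0,-0.08,-0.16,2.27,0.6]]])

```text
t: 3.65
ee_pos: [0.4981, -0.3383, 0.071]
orientation: [0.001, 0.114, 0.993, -0.001]
wrist_force: [-1.2, 1.0, 6.3]
width: 0.643
```

Run:
```python
from h import *
o=observe();print(o['t'],o['ee_pos'],o['wrist_force'],o['width'])
```

```text
3.65 [ 0.49812678 -0.3382537   0.07100004] [-1.16802496  1.0007767   6.32800723] 0.6426824174076363
```

Run:
```python
from h import *
print(todo([.4822,-.0041,.176],-1.80)[0])
```

```text
[ 1.823  6.434 -2.111]
```

arm_command(moves=[[[0,0,0,0,0,-0.7,0.6],[0,0,0,0,0,-1.4,0.6],[0,0,0,0,0,-2.1,0.6],[0,0,0,0,0,-2.1,0.6],[0,0,0,0,0,-2.1,0.6]]])

```text
t: 4.28
ee_pos: [0.4972, -0.3374, 0.1736]
orientation: [-0.0, 0.114, 0.993, 0.0]
wrist_force: [-0.2, 0.1, -4.3]
width: 0.643
```

arm_command(moves=[[[0,0,0,0.25,0.9,0,0.6],[0,0,0,0.5,1.8,0,0.6],[0,0,0,0.75,2.7,0,0.6],[0,0,0,1.0,3.6,0,0.6],[0,0,0,1.3,4.5,0,0.6],[0,0,0,1.55,5.4,0,0.6],[0,0,0,1.75,6.1,0,0.6],[0,0,0,1.8,6.4,0,0.6],[0,0,0,1.8,6.4,0,0.6],[0,0,0,1.8,6.4,0,0.6]]])

```text
t: 5.52
ee_pos: [0.4825, -0.0065, 0.174]
orientation: [-0.0, 0.115, 0.993, -0.0]
wrist_force: [-0.1, -0.5, -4.1]
width: 0.64
```

Run:
```python
from h import *
w=snap('wrist','w2');s=snap('scene','s2');o=observe();print(o['t'],o['ee_pos'],o['wrist_force'],o['width'])
print(todo([.4822,-.0041,.073],-1.80))
cl=np.array([.5149,.1361]);n=np.array([np.cos(-1.8),np.sin(-1.8)]);x=np.array([-n[1],n[0]])
I=w['img'].copy();J=s['img'].copy()
Q=[[*(cl+a*x*.06-b*n*.06),.096] for a,b in((1,1),(1,-1),(-1,-1),(-1,1))]+[[*(cl+n*.15),0.],[*cl,.08]]
for im,c in((I,w),(J,s)):
    for p in proj(c,Q):
        if -1e3<p[0]<1e3 and -1e3<p[1]<1e3: cv2.drawMarker(im,tuple(int(round(v)) for v in p),(255,0,0),0,6)
C=np.zeros((480,800,3),np.uint8);C[:,:400]=cv2.resize(I,(400,300))[0:0+480] if 0 else 0
C=np.zeros((600,800,3),np.uint8);C[:360,:480]=cv2.resize(I,(480,360),interpolation=cv2.INTER_AREA)
C[:480,480:800]=cv2.resize(J[160:310,300:400],(320,480),interpolation=cv2.INTER_CUBIC)
cv2.imwrite('pics/c2.png',C[:480,:,::-1])
```

```text
5.625 [ 0.48260177 -0.00654249  0.17421269] [ 0.38934165  0.49398064 -3.88443942] 0.6427691720136983
[array([0.018, 0.046, 2.024]), array([-2.0000e-03,  1.0000e-03,  1.7994e+01]), array([-0.001, -0.002, -0.006])]
```

View pics/c2.png

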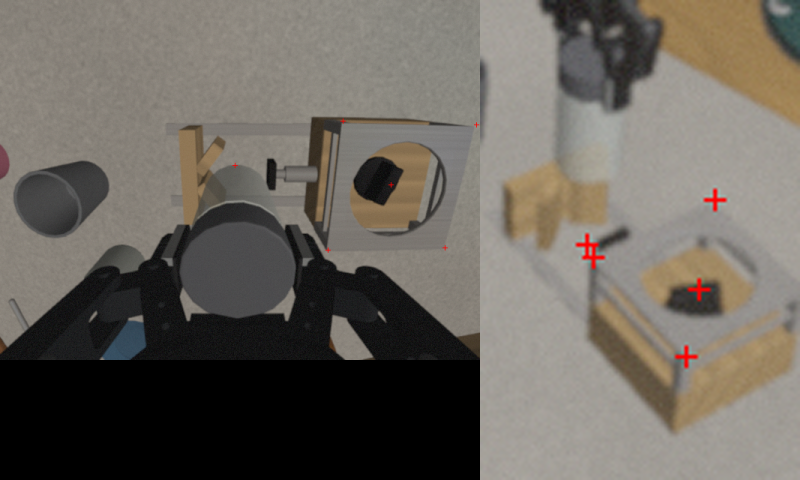

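Marker overlay fits: guard corners and seat fall where my model puts them, so I lower the jar.

arm_command(moves=[[[0,0,0,0.02,0.05,0,0.6],[0,0,0,0.02,0.05,0.5,0.6],[0,0,0,0.02,0.05,1,0.6],[0,0,0,0.02,0.05,1.5,0.6],[0,0,0,0.02,0.05,1.8,0.6],[0,0,0,0.02,0.05,1.96,0.6],[0,0,0,0.02,0.05,2.02,0.6],[0,0,0,0.02,0.05,2.02,0.6],[0,0,0,0.02,0.05,2.02,0.6]]])

```text
t: 6.75
ee_pos: [0.4824, -0.003, 0.0739]
orientation: [0.0, 0.114, 0.993, -0.0]
wrist_force: [0.4, 0.2, -4.4]
width: 0.644
```

Run:
```python
from h import *
o=observe();print(o['t'],o['ee_pos'],o['wrist_force'],o['wrist_torque'],o['width'],todo([.4822,-.0041,.071],-1.80))
```

```text
6.75 [ 0.48242366 -0.00304047  0.0739124 ] [ 0.3604393   0.24599685 -4.43737122] [-0.03688555 -0.04511043  0.01551754] 0.6437950983748221 [array([-0.   , -0.022,  0.058]), array([-7.0000e-03,  0.0000e+00, -1.7999e+01]), array([0.   , 0.005, 0.001])]
```

arm_command(moves=[[[0,0,0,0,-0.02,0.03,0.6],[0,0,0,0,-0.02,0.05,0.6],[0,0,0,0,-0.02,0.06,0.6],[0,0,0,0,-0.02,0.06,0.6]]])

```text
t: 7.25
ee_pos: [0.4822, -0.0041, 0.071]
orientation: [0.0, 0.114, 0.993, -0.0]
wrist_force: [-2.0, -0.4, 6.2]
width: 0.641
```

arm_command(moves=[[[0,0,0,0,0,-0.01,0.5],[0,0,0,0,0,-0.02,0.3],[0,0,0,0,0,-0.02,0.1],[0,0,0,0,0,-0.02,0.05],[0,0,0,0,0,-0.02,0.05],[0,0,0,0,0,-0.5,0.05],[0,0,0,0,0,-1.1,0.05],[0,0,0,0,0,-1.8,0.05],[0,0,0,0,0,-2.2,0.05],[0,0,0,0,0,-2.2,0.05]]])

```text
t: 8.5
ee_pos: [0.4826, -0.0041, 0.1815]
orientation: [0.001, 0.114, 0.993, -0.0]
wrist_force: [0.0, 0.2, -0.1]
width: 0.947
```

Run:
```python
from h import *
o=observe();print(o['t'],o['ee_pos'],o['joint_pos'].round(2),o['wrist_force'],o['width'])
w=snap('wrist','w3');t=snap('top','t3')
a=onz(t,0,0,.108)
C=np.zeros((600,800,3),np.uint8);C[:360,:480]=cv2.resize(w['img'],(480,360),interpolation=cv2.INTER_AREA)
C[:240,480:800]=0
C[365:600,:400]=cv2.resize(t['img'][235:305,235:354],(400,235),interpolation=cv2.INTER_CUBIC)
cv2.imwrite('pics/c3.png',C[:,:,::-1])
print(todo([.5149,.1361,.18],-1.8))
```

```text
8.5 [ 0.48260997 -0.0040541   0.18146941] [-0.18  0.21 -0.26  1.1  -0.    0.05] [ 0.04771073  0.15288606 -0.07299284] 0.9470206541086253
[array([-0.011,  2.878, -0.003]), array([ 4.0000e-03, -0.0000e+00, -1.7999e+01]), array([-0.   , -0.003,  0.001])]
```

View pics/c3.png

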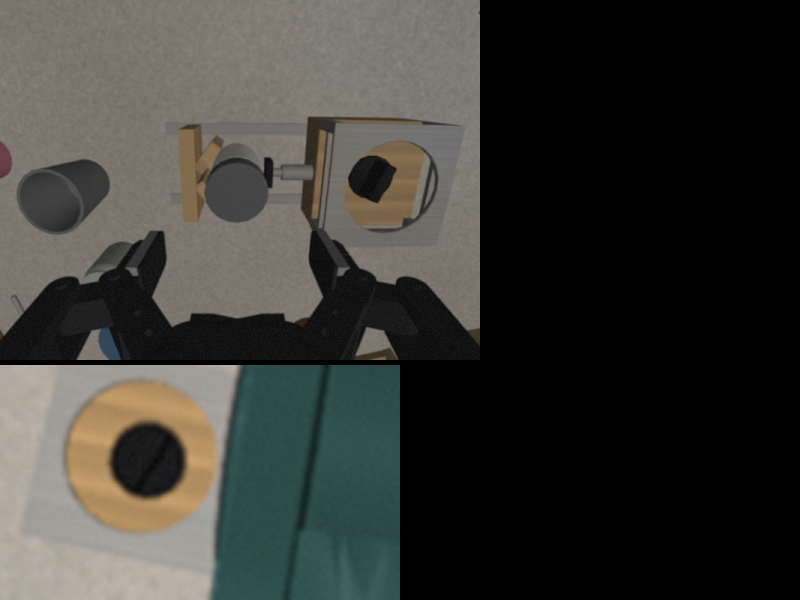

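The jar stands upright between V and jaw (wrist crop 237,185). The knob bar lies along about -0.60 rad world. I go over the knob with the jaws turned the long way, to leave joint 6 room to turn clockwise.

arm_command(moves=[[[0,0,-1,0,0.8,0,0.3],[0,0,-2,0,1.6,0,0.58],[0,0,-3,0,2.3,0,0.58],[0,0,-4,-0.01,2.7,0,0.58],[0,0,-5,-0.01,2.88,0,0.58],[0,0,-6,-0.01,2.88,0,0.58],[0,0,-7,-0.01,2.88,0,0.58],[0,0,-8,-0.01,2.88,0,0.58],[0,0,-9,-0.01,2.88,0,0.58],[0,0,-9.9,-0.01,2.88,0,0.58]]])

```text
t: 9.85
ee_pos: [0.5146, 0.1361, 0.1792]
orientation: [-0.001, -0.683, 0.73, 0.001]
wrist_force: [-0.3, -0.7, 0.1]
width: 0.42
```

arm_command(moves=[[[0,0,-1,0,0,0,0.58],[0,0,-2,0,0,0,0.58],[0,0,-3,0,0,0,0.58],[0,0,-4,0,0,0,0.58],[0,0,-5,0,0,0,0.58],[0,0,-6,0,0,0,0.58],[0,0,-6,0,0,0,0.58],[0,0,-6,0,0,0,0.58]]])

```text
t: 10.85
ee_pos: [0.5148, 0.1361, 0.1799]
orientation: [0.0, 0.955, -0.295, -0.0]
wrist_force: [0.5, -0.6, 0.5]
width: 0.424
```

Run:
```python
from h import *
o=observe();print(o['t'],o['ee_pos'],o['joint_pos'].round(2),o['wrist_force'],o['width'])
w=snap('wrist','w4')
cl=np.array([.5149,.1361]);n=np.array([np.cos(-1.8),np.sin(-1.8)])
print(todo([*cl,.18],.97), proj(w,[[*cl,.08],[*cl,.096],[*(cl+.144*n),.108]]))
p=proj(w,[[*cl,.08]])[0]
u0,v0=int(np.clip(p[0]-160,0,320)),int(np.clip(p[1]-120,0,240));print(u0,v0)
cv2.imwrite('pics/c4.png',cv2.resize(w['img'][v0:v0+240,u0:u0+320],(800,600),interpolation=cv2.INTER_CUBIC)[:,:,::-1])
```

```text
10.85 [0.51483954 0.13613364 0.17987302] [ 0.11  0.3  -0.14  1.13 -0.   -2.44] [ 0.47772458 -0.61303714  0.52830044] 0.42388693595982313
[array([0.001, 0.001, 0.   ]), array([-5.0000e-03,  4.0000e-03, -1.7989e+01]), array([0.002, 0.003, 0.011])] [[316.28256454 248.36794152]
 [316.30007863 255.6573618 ]
 [533.8936214  182.02827992]]
156 128
```

View pics/c4.png

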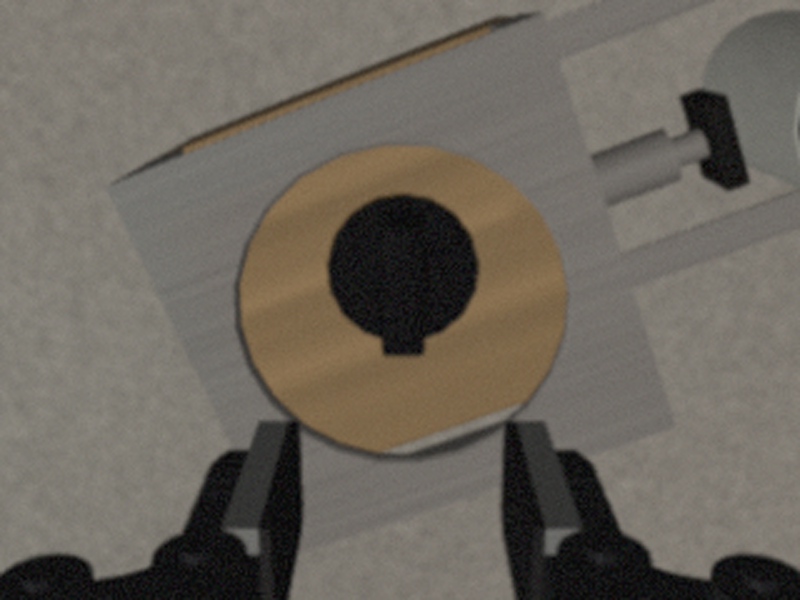

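The bar end (403,340) lies straight along the tool's x and is centred between the fingers, so I descend through the opening.

arm_command(moves=[[[0,0,0,0,0.02,0.5,0.58],[0,0,0,0,0.02,1.0,0.58],[0,0,0,0,0.02,1.5,0.58],[0,0,0,0,0.02,1.9,0.58],[0,0,0,0,0.02,2.2,0.58],[0,0,0,0,0.02,2.34,0.58],[0,0,0,0,0.02,2.34,0.58]]])

```text
t: 11.78
ee_pos: [0.5144, 0.1353, 0.0633]
orientation: [0.0, 0.956, -0.294, -0.0]
wrist_force: [0.2, 0.4, 0.2]
width: 0.42
```

arm_command(moves=[[[0,0,0,0,0,0,0.75],[0,0,0,0,0,0,0.9],[0,0,0,0,0,0,1],[0,0,0,0,0,0,1],[0,0,0,0,0,0,1]]])

```text
t: 12.4
ee_pos: [0.515, 0.1356, 0.0642]
orientation: [-0.0, 0.956, -0.293, 0.001]
wrist_force: [-0.9, 0.7, 6.2]
width: 0.134
```

```bash
cat > st.py <<'E'
from h import *
o=observe();q=o['orientation'];r=R.from_quat(q[[1,2,3,0]]);y=r.apply([0,1,0])
print('t %.2f'%o['t'],'pos',o['ee_pos'].round(4),'yaw %.4f'%np.arctan2(y[1],y[0]),'F',o['wrist_force'].round(2),'M',o['wrist_torque'].round(3),'w %.3f'%o['width'],'j',o['joint_pos'].round(3),'eff6 %.3f'%o['joint_efforts'][5])
E
python3 st.py
```

```text
t 12.40 pos [0.515  0.1356 0.0642] yaw -2.1664 F [-0.88  0.75  6.17] M [ 0.26   0.19  -0.068] w 0.134 j [ 0.104  0.383 -0.351  0.835  0.    -2.442] eff6 -0.021
```

arm_command(moves=[[[0,0,0.4,0,0,0,1],[0,0,0.8,0,0,0,1],[0,0,1.2,0,0,0,1],[0,0,1.6,0,0,0,1],[0,0,2.0,0,0,0,1]]])

```text
t: 13.02
ee_pos: [0.5151, 0.1356, 0.0642]
orientation: [-0.001, 0.89, -0.456, 0.001]
wrist_force: [-0.3, 2.1, 5.7]
width: 0.135
```

```bash
python3 st.py
```

```text
t 13.03 pos [0.5151 0.1356 0.0642] yaw -2.5174 F [-0.26  2.07  5.66] M [0.296 0.112 0.285] w 0.135 j [ 0.104  0.383 -0.351  0.835  0.    -2.091] eff6 -0.909
```

arm_command(moves=[[[0,0,0.3,0,0,0,1],[0,0,0.6,0,0,0,1]]])

```text
t: 13.28
ee_pos: [0.5151, 0.1357, 0.0642]
orientation: [-0.001, 0.865, -0.502, 0.001]
wrist_force: [0.1, 3.3, 4.9]
width: 0.134
```

```bash
python3 st.py
```

```text
t 13.28 pos [0.5151 0.1357 0.0642] yaw -2.6215 F [0.06 3.26 4.93] M [0.405 0.033 0.243] w 0.134 j [ 0.104  0.383 -0.351  0.835  0.    -1.987] eff6 -0.592
```

arm_command(moves=[[[0,0,0.2,0,0,0,1],[0,0,0.4,0,0,0,1]]])

```text
t: 13.52
ee_pos: [0.5151, 0.1357, 0.0642]
orientation: [-0.001, 0.847, -0.531, 0.0]
wrist_force: [-0.1, 2.4, 6.6]
width: 0.138
```

```bash
python3 st.py
```

```text
t 13.53 pos [0.5151 0.1357 0.0642] yaw -2.6907 F [-0.07  2.44  6.64] M [0.408 0.037 0.196] w 0.138 j [ 1.040e-01  3.830e-01 -3.510e-01  8.350e-01  1.000e-03 -1.917e+00] eff6 -0.303
```

arm_command(moves=[[[0,0,0.2,0,0,0,1],[0,0,0.4,0,0,0,1]]])

```text
t: 13.78
ee_pos: [0.5152, 0.1357, 0.0642]
orientation: [-0.001, 0.828, -0.56, 0.0]
wrist_force: [-0.2, 1.7, 5.3]
width: 0.134
```

```bash
python3 st.py
```

```text
t 13.78 pos [0.5152 0.1357 0.0642] yaw -2.7606 F [-0.17  1.7   5.33] M [ 0.432 -0.068  0.292] w 0.134 j [ 1.040e-01  3.830e-01 -3.510e-01  8.350e-01  1.000e-03 -1.848e+00] eff6 -0.309
```

arm_command(moves=[[[0,0,0.2,0,0,0,1],[0,0,0.4,0,0,0,1]]])

```text
t: 14.02
ee_pos: [0.5152, 0.1357, 0.0642]
orientation: [-0.001, 0.808, -0.589, 0.0]
wrist_force: [0.8, 2.6, 4.2]
width: 0.133
```

```bash
python3 st.py
```

```text
t 14.03 pos [0.5152 0.1357 0.0642] yaw -2.8304 F [0.77 2.64 4.22] M [0.454 0.021 0.234] w 0.133 j [ 1.040e-01  3.830e-01 -3.510e-01  8.350e-01  1.000e-03 -1.778e+00] eff6 -0.308
```

arm_command(moves=[[[0,0,0.2,0,0,0,1],[0,0,0.4,0,0,0,1]]])

```text
t: 14.28
ee_pos: [0.5152, 0.1357, 0.0642]
orientation: [-0.001, 0.787, -0.617, 0.0]
wrist_force: [0.1, 2.4, 4.7]
width: 0.135
```

```bash
python3 st.py|grep -o 'yaw.* F\|M.*\]  *w\|eff.*'
```

```text
yaw -2.9002 F
M [ 0.401 -0.005  0.306] w
eff6 -0.287
```

arm_command(moves=[[[0,0,0.2,0,0,0,1],[0,0,0.4,0,0,0,1]]])

```text
t: 14.52
ee_pos: [0.5152, 0.1357, 0.0642]
orientation: [-0.001, 0.765, -0.644, 0.0]
wrist_force: [0.7, 3.0, 5.3]
width: 0.133
```

```bash
python3 st.py|grep -o 'yaw.* F\|M.*\]  *w\|eff.*'
```

```text
yaw -2.9700 F
M [ 0.501 -0.047  0.367] w
eff6 -0.239
```

Joint 6's effort began to shift at yaw about -2.88 rad, with the moment rising too. That is contact, and I estimate about 6–7 N now.

arm_command(moves=[[[0,0,0.2,0,0,0,1],[0,0,0.4,0,0,0,1]]])

```text
t: 14.78
ee_pos: [0.5153, 0.1357, 0.0642]
orientation: [-0.001, 0.742, -0.67, 0.0]
wrist_force: [0.4, 3.0, 4.9]
width: 0.134
```

```bash
python3 st.py; python3 st.py|grep -o 'M.*\]  *w'
python3 - <<'E'
from h import *
t=snap('top','t5');s=snap('scene','s5')
C=np.zeros((480,800,3),np.uint8)
C[:,:320]=cv2.resize(s['img'][160:310,300:400],(320,480),interpolation=cv2.INTER_CUBIC)
C[:360,320:800]=cv2.resize(t['img'][215:311,262:390],(480,360),interpolation=cv2.INTER_CUBIC)
cv2.imwrite('pics/c5.png',C[:,:,::-1])
E
```

```text
t 14.78 pos [0.5153 0.1357 0.0642] yaw -3.0397 F [0.4  2.98 4.92] M [ 0.515 -0.135  0.339] w 0.134 j [ 1.040e-01  3.830e-01 -3.510e-01  8.350e-01  1.000e-03 -1.568e+00] eff6 -0.189
M [ 0.515 -0.135  0.339] w
```

View pics/c5.png

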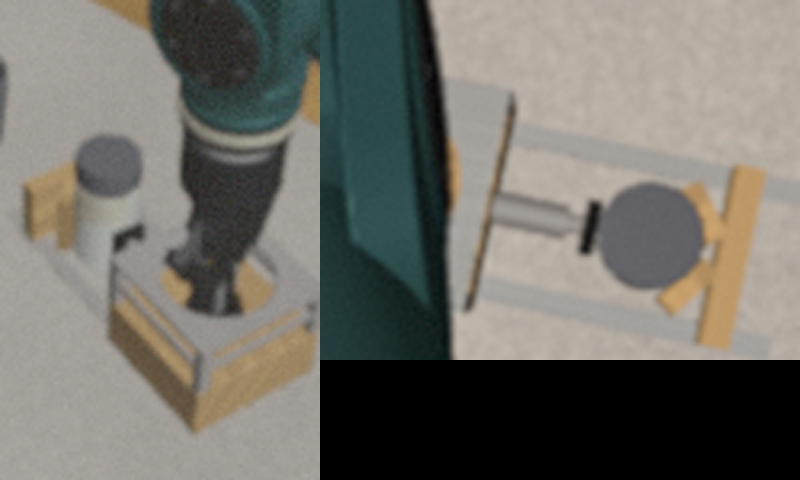

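The views show the jar upright, its cap at (650,235) in the top crop, pressed between jaw and V. The effort slope puts the knee at yaw -2.872 rad, so about 13.4 N now. I release and lift out.

arm_command(moves=[[[0,0,0,0,0,0,1],[0,0,0,0,0,0,0.9],[0,0,0,0,0,0,0.75],[0,0,0,0,0,0,0.58],[0,0,0,0,0,0,0.58],[0,0,0,0,0,0,0.58],[0,0,0,0,0,-0.4,0.58],[0,0,0,0,0,-1.0,0.58],[0,0,0,0,0,-1.8,0.58],[0,0,0,0,0,-2.6,0.58]]])

```text
t: 16.12
ee_pos: [0.5143, 0.1353, 0.1946]
orientation: [0.0, 0.742, -0.67, -0.0]
wrist_force: [0.6, 0.9, 0.5]
width: 0.422
```

arm_command(moves=[[[0,0,0,0,0,-0.6,0.58],[0,0,0,0,0,-0.6,0.58],[0,0,0,0,0,-0.6,0.58]]])

```text
t: 16.5
ee_pos: [0.5143, 0.1353, 0.2227]
orientation: [0.0, 0.742, -0.67, -0.0]
wrist_force: [-0.2, -0.5, 0.8]
width: 0.418
```

```bash
python3 st.py
python3 - <<'E'
from h import *
t=snap('top','t6');s=snap('scene','s6');w=snap('wrist','w6')
C=np.zeros((600,800,3),np.uint8)
C[:300,:400]=cv2.resize(t['img'],(400,300),interpolation=cv2.INTER_AREA)
C[:300,400:]=cv2.resize(s['img'][120:300,190:430],(400,300),interpolation=cv2.INTER_CUBIC)
C[300:,:400]=cv2.resize(w['img'],(400,300),interpolation=cv2.INTER_AREA)
cv2.imwrite('pics/c6.png',C[:,:,::-1])
E
```

```text
t 16.50 pos [0.5143 0.1353 0.2227] yaw -3.0390 F [-0.16 -0.46  0.78] M [0.008 0.03  0.003] w 0.418 j [ 0.104  0.278 -0.05   1.243 -0.    -1.569] eff6 0.000
```

View pics/c6.png

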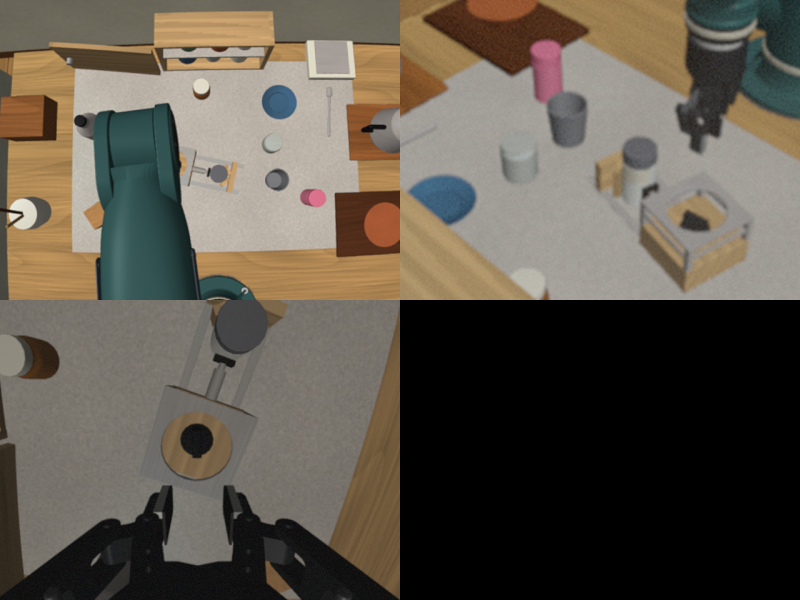

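The jar stands clamped and upright, the bar is still in line with the fingers (no spring-back), the bystanders are unmoved and the gripper is clear. I hand in.

```bash
python3 -c "
from station import job_done
print(job_done())"
```

```text
the job is handed in; nothing more can be done
None
```

The clear jar is standing upright in its holder, clamped against the V-rest at an estimated 13 N. I handed the job in at about 16.6 s; no verdict was reported.

- **Jar:** I picked the clear, grey-capped jar by its cap, set it about 6 mm towards the block from the seat, and let go.
- **Knob:** I gripped the bar through the guard opening and turned it 0.87 rad clockwise. Contact showed about 0.17 rad before the end, which at 0.08 N per milliradian gives about 13.4 N.
- **Last checks:** The final pictures show the jar upright between jaw and V. The knob did not visibly spring back, the bystanders looked unmoved, and the gripper is clear at about 0 N. I never read more than about 7 N at the wrist.
- **What disagreed:** The wrist moment was too noisy (about ±0.05 N m) to fix the clamping force. The estimate rests on joint 6's effort. Its rise of about 0.12 N m matches roughly 12 N, against 13.4 N from the knob angle. The true force is not measured directly.

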